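# Check the pastry slab's temperature with the surface probe

## Robot

A 7-joint arm with a two-finger parallel gripper is mounted at the origin on the work surface. World frame = base frame: x ahead of the robot, y to its left, z up, the work surface at z = 0. Lengths are in m, angles in rad, forces in N, time in s.
With the tool pointing down it reaches from about 0.4 to 0.85 m from the base axis. Payload 10.4 kg.
Tool frame: the origin (TCP) lies midway between the tips of the shut fingers; the grasp point (between the pads) lies 19 mm behind it; z points along the fingers, y is the direction in which the jaws open and shut (so a half turn about z gives the same grasp; the last joint's range is limited). The gripper opens to 87 mm and grips with 3 to 60 N. Pads are 19 mm wide; open, the fingers measure 117 mm over their backs; the gripper's body (75 mm by 190 mm) begins 51 mm behind the grasp point.
Start: joints at [1.15, 0.332, -0.065, 1.46, 0.022, 1.35, -0.088], TCP at [0.242, -0.576, 0.223] pointing down, gripper open.
Joint ranges: [-2.6, 2.6], [-0.5, 2.12], [-1.47, 1.34], [0.16, 2.42], [-1.27, 4.41], [0.06, 2.06], [-2.6, 2.6]. Speed limits (rad/s): [2.22, 2.22, 2.79, 2.79, 3.14, 3.14, 3.14].

## Interface

Orientations are given as a unit quaternion [x, y, z, w].
In Python, from bench import r gives the robot as it stands.
- The arm moves only by the tool step_arm, never from a script. Its argument "increments" is a list of rows, each a list of 2 entries, a list of its own where there are three numbers: the shift along the tool's x, y, z in m, then the turn, a rotation vector about the tool's x, y, z in rad. A call has 1 to 5 rows; each row is the pose to reach, as a shift and turn from the pose measured when the call began, along the tool's axes at that moment; what a row does not reach only later rows make up. A row lasts 1/10 s, in which the tool goes at most 50 mm and 8.59 degrees, less where a joint would pass 70% of its speed; a pose out of reach is approached as far as the arm can. A call with a gripper value outside its range is refused whole. "hand" is the closure, from -1 (fully open) to 1 (shut), so that 0 is half open, set as the call begins (left out, the last holds). The fingers move at their own pace and stop on an object; "grip_force" is the grip in N (left out, the last holds). Time passes only in rows, so rows that repeat a pose let the fingers close. It gives the time, the measured TCP pose, the force and the opening at its end, in the units of the state.
- r.read_state(): the state, without advancing time (a new reading comes with each control period).
- r.camera(name): name is "scene" or "top" or "wrist"; returns a dict with "pixels" (400x640x3 uint8, blue, green, red), "camera_matrix" (3x3 intrinsics, pixels), "extrinsics" (4x4, takes a point from camera to world coordinates). Camera axes: x right, y up, looking along -z (the intrinsics and any distortion apply to the point x, -y, -z); pixel columns grow to the right and rows downward; lengths in m; the calibration is good to about 2 mm. A picture is of the moment at which its call begins. There is no depth.
- r.close_job(): hands the job in, once; it reports no verdict.
The state is a dict: "time": time; "joint_positions": joint angles; "joint_vel": joint speeds; "joint_torque": joint torques, N m; "ee_pos": TCP position; "eef_rot": TCP orientation; "ft_force": force on the tool from outside, world axes, zero at the start; "torque": the same for the moment, N m; "width": finger opening in m.
Only numpy, scipy, OpenCV 4.12 (cv2) and the standard library are available. Lean on these libraries where they do the work, as an engineer would, in place of code of your own. Each camera call takes 0.05 s, during which the arm holds its last target.

## Task

Clear the marble pastry slab by hanging the cream basket by its handle on the two-pronged hook stand, and let go of it there. Then take the green surface thermometer out of its holder and hold it upright with its sprung copper tip on the blue target spot on the slab, pressed lightly so that the tip is pushed in about half-way, never hard against its stop. Finish while still holding it there, steady, and leave the bottle, canister and spice jar where they are.

Things in the scene. Friction and masses are not known exactly. Their poses are not given: they have to be found in the camera images.
- basket_grip (a point): Centre of the black grip on the handle of the cream basket (loose, about 180 g). The grip is 12 mm wide (x), 12 mm high, 44 mm long (y). Through it runs the handle: a level steel wire 7 mm thick, 120 mm long along the basket's y, on two upright legs at y = +60 and -60 mm. Rigid. z up.
- basket: The same basket: 70 mm in x, 124 mm in y, 45 mm high, origin at the centre of its underside, 130 mm below basket_grip; same axes. It stands on the slab. Between its rim and the handle it is open (about 80 mm high).
- hook_rest (a point): Where basket_grip lies when the basket hangs on the fixed steel hook stand: mid-way between two level prongs at y = +36 and -36 mm, 8 mm thick, tops 3.5 mm below this point. They reach towards the stand's -x (roughly to the robot); their tips turn up from 30 to 42 mm to -x of here, ending 18 mm above this point. z up.
- hook: The same hook stand, on either side of the slab; origin on the bench, 207.5 mm below hook_rest and 5 mm to +x of it. Base 160 (x) by 120 mm; upright plate 90 mm wide, 205 mm high, its face 78 mm to +x of the origin. The wire goes over the tips from the -x side, parallel to y, then down on both prongs, basket below them, fingers between them.
- probe_handle (a point): Centre of the green handle of the surface thermometer (loose, about 120 g): square, 24 by 24 mm (sides along x and y), 82 mm long along z, which points up. It stands upright in the holder, its black collar (40 mm across, 41 to 47 mm below this point) on the holder's top. The handle is clear of the holder.
- probe: The same thermometer: origin on its axis, 99 mm below probe_handle, where the tip's end is when not pressed. Below the collar: a steel stem 18 mm in diameter and 32 mm long, then the copper tip, 12 mm in diameter, flat-ended, showing 20 mm.
- probe_tip (a point): Centre of the flat end of the thermometer's copper tip. It moves with the tip as it is pushed in.
- tip (a joint): How far the sprung tip is pushed in: 0 m fully out, 0.014 m against its stop. The spring takes 0.2 N at the start and 0.4 N more for each mm.
- holder: Grey fixed holder block of the thermometer, 64 by 64 mm, 60 mm high, with a 24 mm upright hole in the middle right through; origin at the centre of its underside on the bench. The thermometer is drawn straight up, by at least 60 mm. It may be on either side of the slab.
- slab: White marble slab fixed on the bench, 260 mm (x) by 320 mm (y), 20 mm thick; origin at the centre of its underside, so its top is 20 mm above the origin.
- spot (a point): Centre of the target spot on the slab's top face: a flat blue dot inside a white and a blue ring, 32 mm across in all; the slab's surface is at this height (within 1.5 mm).
- squeeze: White squeeze bottle with red cap, 54 mm in diameter, 160 mm high, to be left alone; origin at the centre of its underside.
- canister: Pale flour canister with grey lid, 90 by 90 mm, 128 mm high, to be left alone; origin at the centre of its underside.
- spice: Small amber spice jar with yellow lid, 44 mm in diameter, 65 mm high, to be left alone; it stands beyond the slab; origin at the centre of its underside.

How it is judged:
By the outcome, as a careful person would: the job done as asked, in the order asked, and still so for the second after the job is handed in, while the arm keeps its last pose, push and grip.
It also fails if it takes over 61 s, if anything falls off the work surface, if the arm or the gripper's body presses on something with over 40 N, if the wrist force passes 120 N, or if a joint passes its speed limit or range.

## Working session

There is one attempt and no reset: what is moved stays moved. The work goes in short steps, Python scripts to look and compute and a tool call to move; the robot and the scene stay as the last step left them, time stands still between calls to the robot, and variables do not carry over. Pictures are saved under pics/ and viewed, and the job is handed in when it is done.

Besides the shell and the picture viewer there is one more tool, called after "Emit:" in YAML: its name, and indented under it one key for each argument. step_arm: Moves the arm, as the interface text tells. Its arguments: {"type":"object","properties":{"increments":{"type":"array"},"hand":{"type":"number"},"grip_force":{"type":"number"}},"required":["increments"]}

```bash
ls; mkdir -p pics; python3 - <<'E'
from bench import r
import cv2
s=r.read_state(); print(s)
for n in ["scene","top","wrist"]:
    c=r.camera(n); cv2.imwrite(f"pics/{n}0.png",c["pixels"]); print(n,c["camera_matrix"].tolist(),c["extrinsics"].round(4).tolist(),[k for k in c])
E
```

```text
pics
{'time': 0.0, 'joint_positions': array([ 1.15035936,  0.33287766, -0.06468242,  1.46093395,  0.02161528,
        1.34990236, -0.08849214]), 'joint_vel': array([ 0.00064844,  0.00079274, -0.00020346,  0.0002975 , -0.00019773,
       -0.00086395, -0.00096949]), 'joint_torque': array([-2.38638377e-04, -6.23257899e+01,  2.44066876e-02, -3.89894450e+01,
       -6.12583500e-02,  3.97303503e-02,  1.52773882e-04]), 'ee_pos': array([ 0.2419714 , -0.57584146,  0.22175381]), 'eef_rot': array([ 9.80279095e-01,  1.97616773e-01, -1.83025597e-04, -6.88834018e-04]), 'ft_force': array([ 0.14069179,  0.68042863, -0.25764558]), 'torque': array([-0.00335165, -0.02095377, -0.01066407]), 'width': 0.08681683640286625}
scene [[444.5004011799802, 0.0, 324.1696801860096], [0.0, 444.5004011799802, 203.21161261558157], [0.0, 0.0, 1.0]] [[0.886, -0.3105, 0.3443, 1.0762], [0.4636, 0.6017, -0.6504, -0.8384], [-0.0052, 0.7359, 0.6771, 1.0172], [0.0, 0.0, 0.0, 1.0]] ['pixels', 'camera_matrix', 'extrinsics']
top [[507.27871406893564, 0.0, 322.3183722861988], [0.0, 507.27871406893564, 193.4864733785896], [0.0, 0.0, 1.0]] [[0.0236, 0.9872, -0.158, 0.4489], [-0.9997, 0.0235, -0.0024, 0.0157], [0.0013, 0.158, 0.9874, 1.3545], [0.0, 0.0, 0.0, 1.0]] ['pixels', 'camera_matrix', 'extrinsics']
wrist [[300.512351621666, 0.0, 316.32851186473766], [0.0, 300.512351621666, 200.7835093381315], [0.0, 0.0, 1.0]] [[0.3884, 0.8791, 0.2763, 0.3185], [-0.9215, 0.3708, 0.1157, -0.5446], [-0.0008, -0.2996, 0.9541, 0.3837], [0.0, 0.0, 0.0, 1.0]] ['pixels', 'camera_matrix', 'extrinsics']
```

View pics/scene0.png

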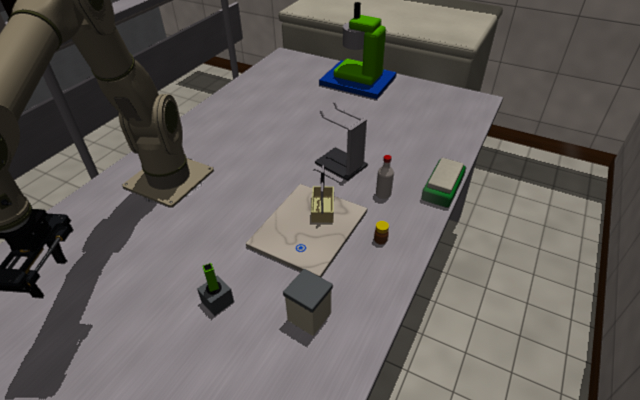

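View pics/top0.png

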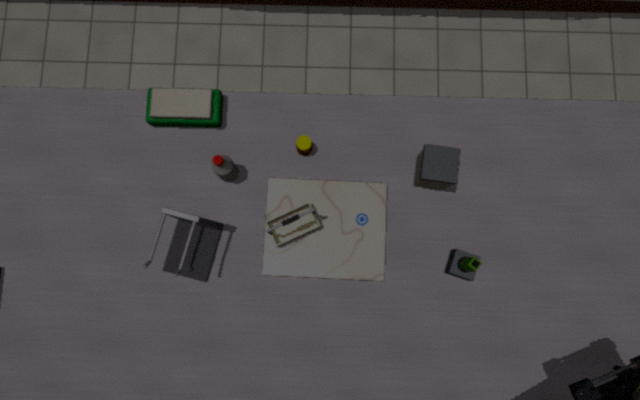

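View pics/wrist0.png

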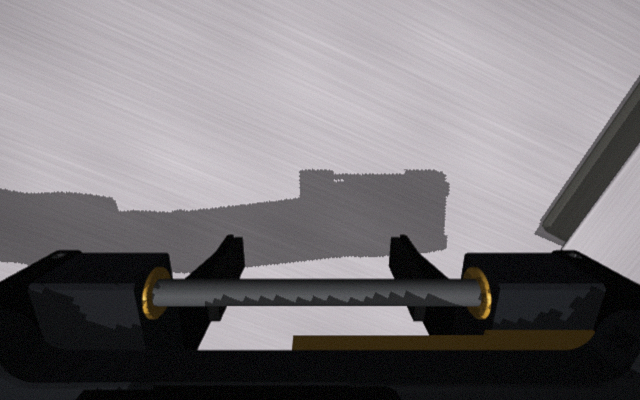

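The scene view shows the hook stand (345,150), basket (321,200), spot (301,248) and probe (209,275). The top view shows the basket at (293,222), the stand at (195,245), the spot at (362,219) and the holder at (464,264). I'll enlarge these next.

```bash
cat > h.py <<'E'
import numpy as np, cv2
from bench import r
def ray(c,u,v):
    K=c["camera_matrix"];E=c["extrinsics"]
    d=np.array([(u-K[0,2])/K[0,0],-(v-K[1,2])/K[1,1],-1.0])
    return E[:3,3],E[:3,:3]@d
def plane(c,u,v,z):
    o,d=ray(c,u,v); return o+d*(z-o[2])/d[2]
def proj(c,p):
    E=c["extrinsics"];K=c["camera_matrix"]; q=E[:3,:3].T@(np.array(p)-E[:3,3])
    return np.array([K[0,2]+K[0,0]*q[0]/-q[2],K[1,2]+K[1,1]*-q[1]/-q[2]])
def tri(ca,pa,cb,pb):
    oa,da=ray(ca,*pa);ob,db=ray(cb,*pb)
    t=np.linalg.lstsq(np.c_[da,-db],ob-oa,rcond=None)[0]
    A=oa+da*t[0];B=ob+db*t[1]; return (A+B)/2,np.linalg.norm(A-B)
def crop(img,x0,y0,w,h,k,fn,gain=1.5):
    cv2.imwrite(fn,cv2.convertScaleAbs(cv2.resize(img[y0:y0+h,x0:x0+w],None,fx=k,fy=k,interpolation=cv2.INTER_CUBIC),alpha=gain))
E
python3 - <<'E'
from h import *
t=r.camera("top")["pixels"];s=r.camera("scene")["pixels"]
crop(t,140,165,195,130,4,"pics/t1.png",2)
crop(s,240,90,160,150,4,"pics/s1.png")
a=cv2.resize(t[230:290,430:500],None,fx=5,fy=5,interpolation=2);b=cv2.resize(s[245:325,180:250],None,fx=5,fy=5,interpolation=2)
o=np.zeros((400,700,3),np.uint8);o[:300,:350]=cv2.convertScaleAbs(a,alpha=2);o[:400,350:]=cv2.convertScaleAbs(b,alpha=1.5);cv2.imwrite("pics/p1.png",o)
E
```

```text
(no output)
```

View pics/t1.png

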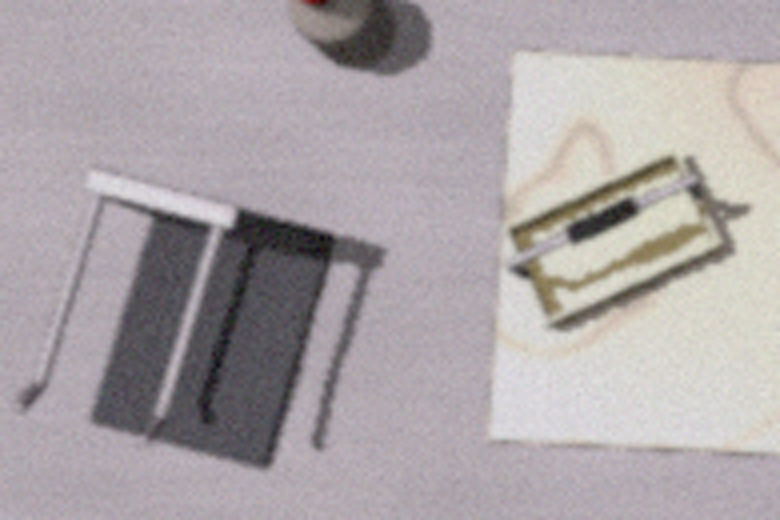

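View pics/s1.png

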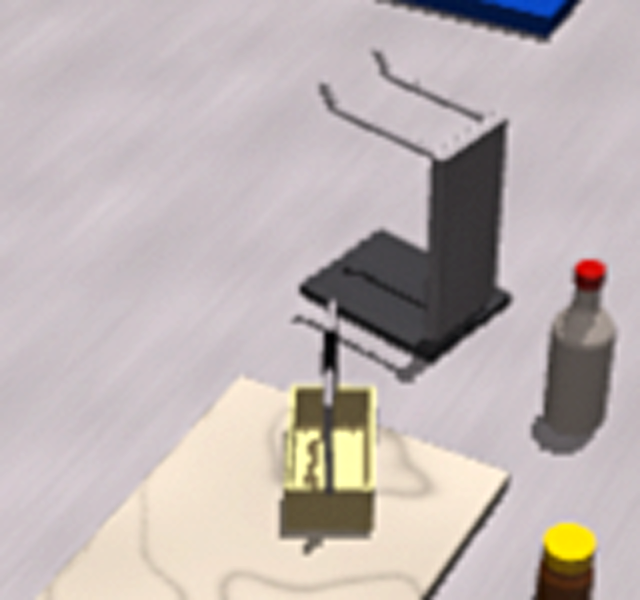

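View pics/p1.png

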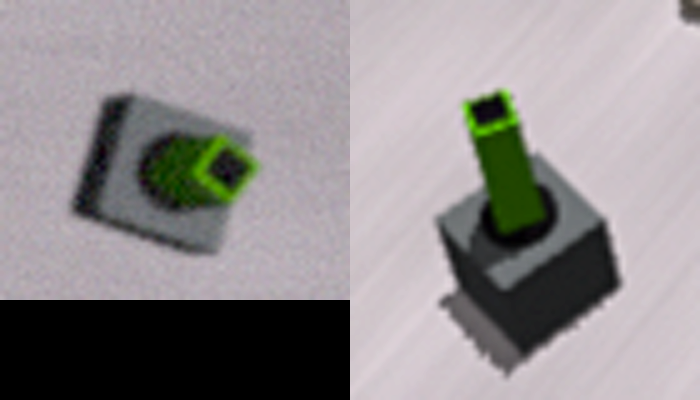

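```bash
python3 - <<'E'
from h import *
T=r.camera("top");S=r.camera("scene")
f=lambda x,y,k,ox,oy:((x+.5)/k-.5+ox,(y+.5)/k-.5+oy)
t=lambda x,y:f(x,y,4,140,165)
s=lambda x,y:f(x,y,4,240,90)
def P(n,z,x,y): print(n,plane(T,*t(x,y),z).round(4))
P("grip",.15,602,221);P("wA",.15,513,264);P("wB",.15,695,181)
print("grip tri",tri(T,t(602,221),S,s(330,352)))
print("wire end tri",tri(T,t(513,264),S,s(333,308)),tri(T,t(695,181),S,s(328,400)))
for n,x,y in [("p1root",100,195),("p1bend",43,378),("p2root",215,228),("p2bend",163,418)]: P(n,.202,x,y)
P("tip1",.2255,26,402);P("tip2",.2255,152,436)
for n,x,y in [("plate back L",90,172),("plate front L",88,190),("front R",234,227),("back R",238,209)]: P(n,.205,x,y)
for n,x,y in [("base fl",93,420),("base fr",270,465)]: P(n,.01,x,y)
print("p1 bend tri",tri(T,t(43,380),S,s(384,73)),"p2 bend",tri(T,t(163,418),S,s(333,106)))
# spot
for n,c,z in(("T",T,.02),("S",S,.02)):
    im=cv2.cvtColor(c["pixels"],cv2.COLOR_BGR2HSV)
    m=cv2.inRange(im,(100,100,40),(125,255,255))
    nn,l,st,ce=cv2.connectedComponentsWithStats(m)
    for i in range(1,nn):
        if st[i,4]>15: print(n,"blue",ce[i],st[i],plane(c,*ce[i],z).round(4))
    m=cv2.inRange(im,(45,120,30),(75,255,255))
    nn,l,st,ce=cv2.connectedComponentsWithStats(m)
    for i in range(1,nn):
        if st[i,4]>15: print(n,"green",ce[i],st[i])
pt=lambda x,y:f(x,y,5,430,230)
ps=lambda x,y:f(x-350,y,5,180,245)
print("probe top",tri(T,pt(229,168),S,ps(491,113)),plane(T,*pt(229,168),.2),plane(S,*ps(491,113),.2))
print("top corners",[plane(T,*pt(x,y),.2).round(4)[:2] for x,y in((220,135),(258,168),(233,204),(197,169))])
print("top corners S",[plane(S,*ps(x,y),.2).round(4)[:2] for x,y in((462,103),(508,90),(519,124),(472,138))])
print("holder top corners",[plane(T,*pt(x,y),.06).round(4)[:2] for x,y in((131,95),(253,133),(220,253),(96,210))])
E
```

```text
grip [0.5761 0.0939 0.15  ]
wA [0.5492 0.1459 0.15  ]
wB [0.6014 0.0391 0.15  ]
grip tri (array([0.57609484, 0.09389857, 0.15067596]), np.float64(0.00012599358966999108))
wire end tri (array([0.55010219, 0.14663875, 0.14740954]), np.float64(0.0016132770803974367)) (array([0.60190389, 0.03965867, 0.15367916]), np.float64(0.002201788215519886))
p1root [0.5787 0.3778 0.202 ]
p1bend [0.4744 0.4023 0.202 ]
p2root [0.5614 0.3109 0.202 ]
p2bend [0.4537 0.3332 0.202 ]
tip1 [0.4605 0.4028 0.2255]
tip2 [0.4437 0.3322 0.2255]
plate back L [0.5915 0.3835 0.205 ]
plate front L [0.5811 0.3839 0.205 ]
front R [0.5619 0.2994 0.205 ]
back R [0.5722 0.2977 0.205 ]
base fl [0.4521 0.4319 0.01  ]
base fr [0.4258 0.3143 0.01  ]
p1 bend tri (array([0.47140389, 0.39964772, 0.20587239]), np.float64(0.004278790723864493)) p2 bend (array([0.4536328 , 0.33279246, 0.20347532]), np.float64(0.00017215680341242876))
T blue [361.74358974 218.97435897] [356 214  12  11  39] [ 0.5967 -0.0868  0.02  ]
T blue [361.5 219. ] [360 217   4   5  16] [ 0.5966 -0.0862  0.02  ]
T green [189.61550152 112.96504559] [146  89  75 
[... 240 characters left out ...]
9  52.35985808] [ 334   15   51   70 1973]
S green [446.00295858 190.95266272] [424 166  41  41 338]
S green [210.71806167 277.97797357] [203 263  16  28 227]
probe top (array([ 0.48435745, -0.3461465 ,  0.14724123]), np.float64(0.0004939097161474472)) [ 0.48262886 -0.33049286  0.2       ] [ 0.52045342 -0.37587863  0.2       ]
top corners [array([ 0.4973, -0.3268]), array([ 0.4829, -0.3436]), array([ 0.4666, -0.3319]), array([ 0.4818, -0.316 ])]
top corners S [array([ 0.5044, -0.3774]), array([ 0.5188, -0.361 ]), array([ 0.5363, -0.3751]), array([ 0.522 , -0.3918])]
holder top corners [array([ 0.5223, -0.3235]), array([ 0.5046, -0.3851]), array([ 0.4442, -0.3669]), array([ 0.4641, -0.3048])]
```

```bash
cat >> h.py <<'E'
from scipy.spatial.transform import Rotation as Ro
def go(p,jaw):
    """print tool-frame shift and turn to TCP p, jaw (tool y) at angle jaw deg in world, pointing down"""
    s=r.read_state(); R=Ro.from_quat(s["eef_rot"]); a=np.radians(jaw)
    y=np.array([np.cos(a),np.sin(a),0]);z=np.array([0,0,-1.]);x=np.cross(y,z)
    G=Ro.from_matrix(np.c_[x,y,z]); d=R.inv().apply(np.array(p)-s["ee_pos"]); w=(R.inv()*G).as_rotvec()
    print("t",round(s["time"],2),"pos",s["ee_pos"].round(4),"shift",d.round(4),"turn",w.round(4),"rows>=",round(np.linalg.norm(d)/.05,1),round(np.degrees(np.linalg.norm(w))/8.59,1),"F",s["ft_force"].round(2),"w",round(s["width"],4),"j7",s["joint_positions"][-1].round(2))
E
python3 -c "
from h import *
go((.576,.094,.28),26)"
```

```text
t 0.35 pos [ 0.2421 -0.5761  0.2224] shift [ 0.5674 -0.4885 -0.0575] turn [-2.0000e-04 -2.0000e-04 -1.6268e+00] rows>= 15.0 10.9 F [ 0.03 -0.7  -0.27] w 0.0873 j7 -0.09
```

Emit:
step_arm:
  increments:
    - [[0.03,-0.025,-0.01],[0,0,-0.09]]
    - [[0.06,-0.05,-0.02],[0,0,-0.18]]
    - [[0.09,-0.078,-0.03],[0,0,-0.27]]
    - [[0.12,-0.104,-0.04],[0,0,-0.36]]
    - [[0.15,-0.13,-0.05],[0,0,-0.45]]
  hand: -1

```text
time: 0.85
ee_pos: [0.3305, -0.3967, 0.2729]
eef_rot: [0.911, 0.413, -0.0, 0.0]
ft_force: [0.9, -0.5, -0.7]
width: 0.087
```

```bash
python3 -c "
from h import *
go((.576,.094,.28),26)"
```

```text
t 0.85 pos [ 0.3305 -0.3967  0.2729] shift [ 0.5309 -0.1386 -0.0072] turn [-0.0000e+00  3.0000e-04 -1.1731e+00] rows>= 11.0 7.8 F [ 0.93 -0.54 -0.65] w 0.087 j7 0.05
```

Emit:
step_arm:
  increments:
    - [[0.045,-0.012,0],[0,0,-0.11]]
    - [[0.09,-0.024,0],[0,0,-0.22]]
    - [[0.135,-0.036,-0.005],[0,0,-0.34]]
    - [[0.18,-0.048,-0.005],[0,0,-0.46]]
    - [[0.225,-0.06,-0.005],[0,0,-0.58]]

```text
time: 1.35
ee_pos: [0.4341, -0.1861, 0.2783]
eef_rot: [0.753, 0.658, -0.0, 0.001]
ft_force: [0.9, -0.5, 0.2]
width: 0.0866
```

```bash
python3 -c "
from h import *
go((.576,.094,.28),26)"
```

```text
t 1.35 pos [ 0.4341 -0.1861  0.2783] shift [ 0.2966  0.103  -0.0019] turn [ 5.000e-04  1.100e-03 -5.884e-01] rows>= 6.3 3.9 F [ 0.89 -0.53  0.17] w 0.0866 j7 0.18
```

Emit:
step_arm:
  increments:
    - [[0.04,0.014,0],[0,0,-0.1]]
    - [[0.08,0.028,0],[0,0,-0.2]]
    - [[0.12,0.042,0],[0,0,-0.3]]
    - [[0.16,0.056,0],[0,0,-0.4]]
    - [[0.2,0.07,0],[0,0,-0.5]]

```text
time: 1.85
ee_pos: [0.5309, 0.0042, 0.2785]
eef_rot: [0.565, 0.825, -0.0, 0.001]
ft_force: [-0.5, -0.7, 0.0]
width: 0.087
```

```bash
python3 -c "
from h import *
go((.576,.094,.28),26)
crop(r.camera('wrist')['pixels'],0,0,640,400,1,'pics/w1.png')"
```

```text
t 1.85 pos [0.5309 0.0042 0.2785] shift [ 0.0675  0.0745 -0.0016] turn [ 0.0008  0.0018 -0.0846] rows>= 2.0 0.6 F [-0.48 -0.73  0.01] w 0.087 j7 0.2
```

View pics/w1.png

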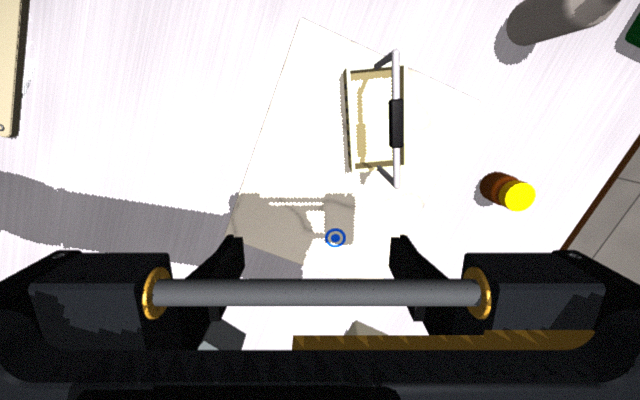

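The wrist view shows the basket wire from (395,52) to (397,187), the black grip at (396,123) and the spot at (335,237).

```bash
python3 -c "
from h import *
W=r.camera('wrist')
print([plane(W,u,v,z).round(4) for u,v,z in((395.5,52,.15),(397,187,.15),(396.5,123,.15),(335,237.5,.02))])
crop(W['pixels'],320,30,110,170,3.5,'pics/w2.png',1.0)"
```

```text
[array([0.5493, 0.1563, 0.15  ]), array([0.6054, 0.047 , 0.15  ]), array([0.5771, 0.1024, 0.15  ]), array([ 0.5998, -0.0776,  0.02  ])]
```

View pics/w2.png

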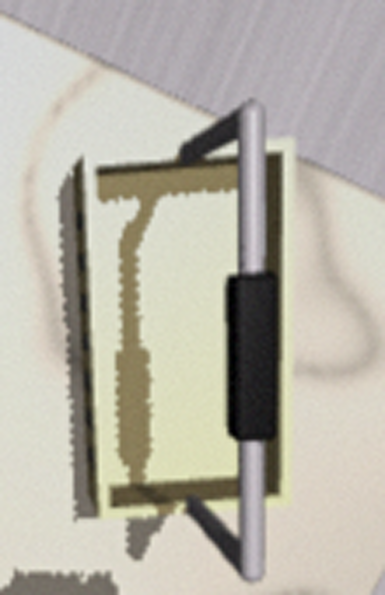

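Emit:
step_arm:
  increments:
    - [[0.025,0.03,0],[0,0,-0.04]]
    - [[0.05,0.06,0],[0,0,-0.084]]
    - [[0.05,0.074,0],[0,0,-0.085]]
    - [[0.05,0.074,0],[0,0,-0.085]]

```text
time: 2.35
ee_pos: [0.5823, 0.0838, 0.2778]
eef_rot: [0.526, 0.851, 0.001, -0.001]
ft_force: [0.4, -1.1, -0.9]
width: 0.087
```

```bash
python3 -c "
from h import *
go((.576,.094,.20),26)
W=r.camera('wrist')
crop(W['pixels'],0,0,640,400,1,'pics/w3.png',1.0)
print(proj(W,(.576,.094,.15)),proj(W,(.5966,-.0862,.02)))"
```

```text
t 2.35 pos [0.5823 0.0838 0.2778] shift [ 0.0118 -0.0012  0.0778] turn [ 0.0017 -0.0024  0.0095] rows>= 1.6 0.1 F [ 0.42 -1.14 -0.9 ] w 0.087 j7 0.1
[315.03147965 180.9188777 ] [275.79787608 267.26478892]
```

View pics/w3.png

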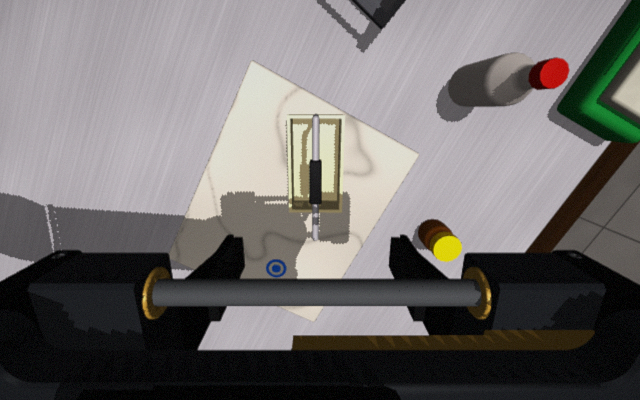

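The projected grip (315,181) and spot (276,267) agree with what I see at (316,182) and (276,268) now that the arm is still, so I'll descend.

Emit:
step_arm:
  increments:
    - [[0.006,0,0.03],[0,0,0.009]]
    - [[0.011,-0.001,0.06],[0.002,-0.002,0.009]]
    - [[0.012,-0.001,0.09],[0.002,-0.002,0.009]]
    - [[0.012,-0.001,0.12],[0.002,-0.002,0.009]]
    - [[0.012,-0.001,0.145],[0.002,-0.002,0.009]]
  hand: 0

```text
time: 2.9
ee_pos: [0.5747, 0.091, 0.1316]
eef_rot: [0.531, 0.847, -0.001, -0.0]
ft_force: [0.2, -0.4, -0.2]
width: 0.0549
```

```bash
python3 -c "
from h import *
go((.576,.094,.131),26)
W=r.camera('wrist')
crop(W['pixels'],0,0,640,400,1,'pics/w4.png',1.0)"
```

```text
t 2.9 pos [0.5747 0.091  0.1316] shift [0.0021 0.0024 0.0006] turn [-0.0019  0.0011 -0.0035] rows>= 0.1 0.0 F [ 0.2  -0.41 -0.22] w 0.0549 j7 0.01
```

View pics/w4.png

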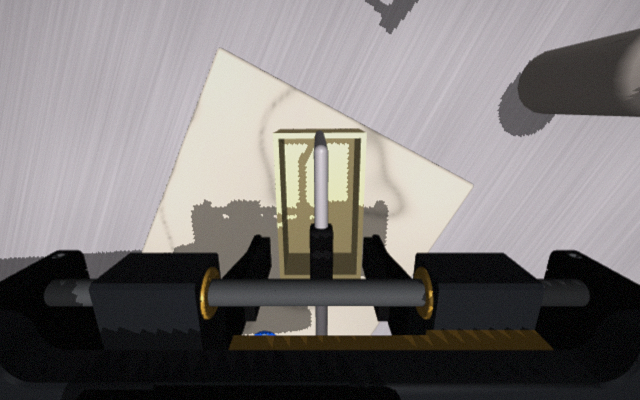

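The grip (321,235) sits between the fingers, close to the middle. I'll correct by 2 mm and close.

Emit:
step_arm:
  increments:
    - [[0.002,0.002,0.001],[0,0,0]]
    - [[0.002,0.002,0.001],[0,0,0]]

```text
time: 3.15
ee_pos: [0.5737, 0.0924, 0.1273]
eef_rot: [0.532, 0.847, -0.003, -0.002]
ft_force: [0.6, 0.0, 1.8]
width: 0.0448
```

Emit:
step_arm:
  increments:
    - [[0,0,0],[0,0,0]]
    - [[0,0,0],[0,0,0]]
    - [[0,0,0],[0,0,0]]
    - [[0,0,0],[0,0,0]]
    - [[0,0,0],[0,0,0]]
  hand: 1
  grip_force: 30

```text
time: 3.65
ee_pos: [0.5739, 0.0925, 0.1276]
eef_rot: [0.532, 0.847, -0.003, -0.002]
ft_force: [1.7, 0.2, 1.0]
width: 0.0115
```

```bash
python3 -c "
from h import *
go((.576,.094,.231),26)"
```

```text
t 3.65 pos [0.5739 0.0925 0.1276] shift [ 0.0005  0.0019 -0.1034] turn [-0.0062 -0.     -0.0047] rows>= 2.1 0.1 F [1.71 0.18 0.95] w 0.0115 j7 0.01
```

Emit:
step_arm:
  increments:
    - [[0,0.001,-0.01],[0,0,0]]
    - [[0,0.001,-0.03],[-0.006,0,0]]
    - [[0,0.001,-0.055],[-0.006,0,0]]
    - [[0,0.001,-0.08],[-0.006,0,0]]
    - [[0,0.001,-0.1],[-0.006,0,0]]

```text
time: 4.15
ee_pos: [0.5757, 0.0936, 0.2308]
eef_rot: [0.532, 0.847, 0.001, 0.001]
ft_force: [0.3, 0.8, -1.9]
width: 0.0113
```

```bash
python3 -c "
from h import *
go((.39,.19,.225),-12.6)
W=r.camera('scene')
crop(W['pixels'],200,60,240,200,3,'pics/s5.png',1.3)"
```

```text
t 4.15 pos [0.5757 0.0936 0.2308] shift [ 0.1675 -0.1254  0.0055] turn [ 2.300e-03 -2.000e-04  6.693e-01] rows>= 4.2 4.5 F [ 0.32  0.84 -1.88] w 0.0113 j7 0.05
```

View pics/s5.png

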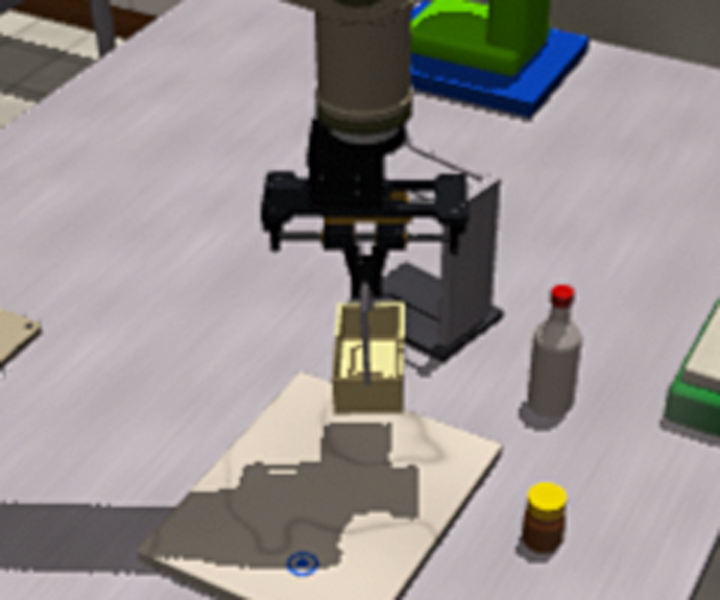

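The basket (370,355) is clear of the slab and hangs level. Next I'll carry it round to the front of the stand.

Emit:
step_arm:
  increments:
    - [[0.015,-0.01,0],[0,0,0.06]]
    - [[0.035,-0.025,0],[0,0,0.13]]
    - [[0.055,-0.04,0],[0,0,0.2]]
    - [[0.08,-0.06,0],[0,0,0.27]]
    - [[0.105,-0.08,0],[0,0,0.34]]

```text
time: 4.7
ee_pos: [0.4581, 0.1545, 0.2339]
eef_rot: [0.668, 0.744, 0.003, 0.002]
ft_force: [-0.7, 0.3, -1.6]
width: 0.0109
```

```bash
python3 -c "
from h import *
go((.38,.19,.228),-12.6)"
```

```text
t 4.7 pos [0.4581 0.1545 0.2339] shift [ 0.0436 -0.0739  0.0054] turn [ 0.0067 -0.0014  0.3265] rows>= 1.7 2.2 F [-0.72  0.32 -1.64] w 0.0109 j7 -0.34
```

Emit:
step_arm:
  increments:
    - [[0.014,-0.024,0.002],[0.003,0,0.09]]
    - [[0.03,-0.05,0.004],[0.006,0,0.18]]
    - [[0.043,-0.074,0.005],[0.006,0,0.26]]
    - [[0.043,-0.074,0.005],[0.006,0,0.326]]
    - [[0.043,-0.074,0.005],[0.006,0,0.326]]

```text
time: 5.2
ee_pos: [0.3796, 0.1898, 0.2292]
eef_rot: [0.78, 0.626, 0.001, 0.001]
ft_force: [0.8, -0.4, -2.4]
width: 0.0118
```

```bash
python3 -c "
from h import *
go((.39,.382,.228),-12.6)"
```

```text
t 5.2 pos [0.3796 0.1898 0.2292] shift [ 0.1898 -0.0316  0.0013] turn [ 0.0026 -0.001   0.0008] rows>= 3.8 0.0 F [ 0.84 -0.44 -2.37] w 0.0118 j7 -0.69
```

Emit:
step_arm:
  increments:
    - [[0.03,-0.005,0],[0,0,0]]
    - [[0.07,-0.012,0.001],[0,0,0]]
    - [[0.11,-0.02,0.001],[0,0,0]]
    - [[0.11,-0.02,0.001],[0,0,0]]
    - [[0.11,-0.02,0.001],[0,0,0]]

```text
time: 5.7
ee_pos: [0.3839, 0.3022, 0.2281]
eef_rot: [0.779, 0.627, 0.001, -0.0]
ft_force: [0.0, -0.7, -2.4]
width: 0.0115
```

```bash
python3 -c "
from h import *
go((.39,.382,.228),-12.6)
W=r.camera('wrist')
crop(W['pixels'],0,0,640,400,1,'pics/w6.png',1.3)"
```

```text
t 5.7 pos [0.3839 0.3022 0.2281] shift [ 0.0793 -0.0111  0.0002] turn [ 0.0009 -0.0016  0.0042] rows>= 1.6 0.0 F [ 0.01 -0.74 -2.43] w 0.0115 j7 -1.04
```

View pics/w6.png

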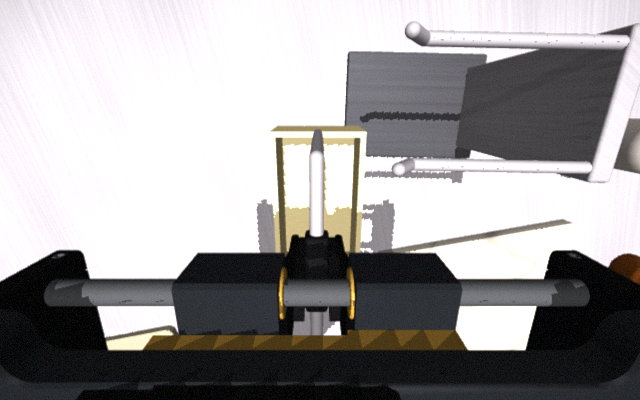

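```bash
python3 -c "
from h import *
W=r.camera('wrist')
for n,u,v,z in [('p1root',626,42,.2),('p1mid',500,39.5,.2),('p2root',590,168,.2),('p2mid',480,167.5,.2),('tip1',415,33,.2255),('tip2',401,169,.2255),('plateL',632,28,.205),('plateR',591,180,.205),('basefl',348,53,.012)]: print(n,plane(W,u,v,z).round(4))
crop(W['pixels'],385,10,255,190,3,'pics/w7.png',1.0)
T=r.camera('top');print([proj(T,p) for p in [(.5003,.3576,.2075)]])
"
```

```text
p1root [0.5822 0.3775 0.2   ]
p1mid [0.5122 0.3942 0.2   ]
p2root [0.5659 0.3067 0.2   ]
p2mid [0.4969 0.3222 0.2   ]
tip1 [0.4569 0.4043 0.2255]
tip2 [0.4413 0.3387 0.2255]
plateL [0.5801 0.3841 0.205 ]
plateR [0.5626 0.3005 0.205 ]
basefl [0.4506 0.4305 0.012 ]
[array([170.29628918, 247.91496857])]
```

View pics/w7.png

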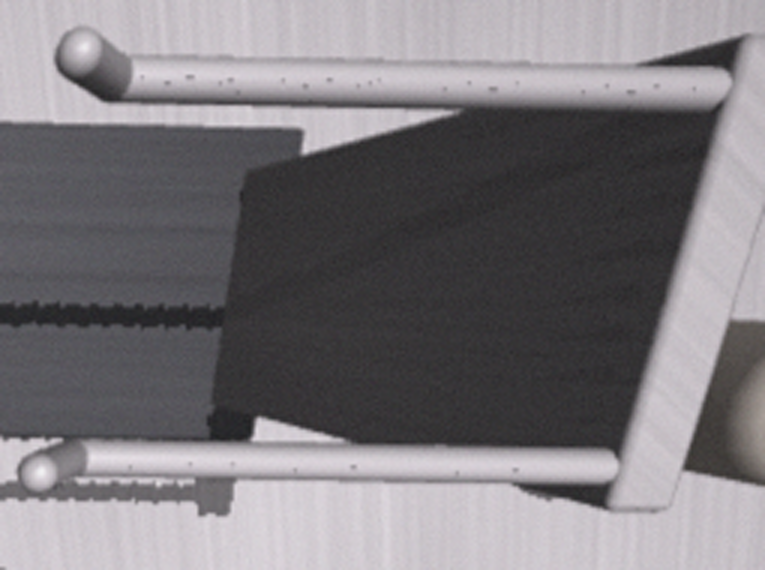

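Emit:
step_arm:
  increments:
    - [[0.025,-0.003,0],[0,-0.001,0.002]]
    - [[0.05,-0.006,0],[0,-0.001,0.004]]
    - [[0.078,-0.008,0],[0.001,-0.001,0.006]]
    - [[0.078,-0.008,0],[0.001,-0.001,0.006]]
    - [[0.078,-0.008,0],[0.001,-0.001,0.006]]

```text
time: 6.35
ee_pos: [0.394, 0.3778, 0.2282]
eef_rot: [0.782, 0.623, 0.0, 0.001]
ft_force: [0.7, 0.0, -2.2]
width: 0.0114
```

```bash
python3 -c "
from h import *
go((.5005,.3585,.228),-12.7)
W=r.camera('wrist')
crop(W['pixels'],0,0,640,400,1,'pics/w8.png',1.3)"
```

```text
t 6.35 pos [0.394  0.3778 0.2282] shift [0.0051 0.1081 0.0004] turn [ 0.0018  0.001  -0.0043] rows>= 2.2 0.0 F [ 0.68  0.03 -2.23] w 0.0114 j7 -1.26
```

View pics/w8.png

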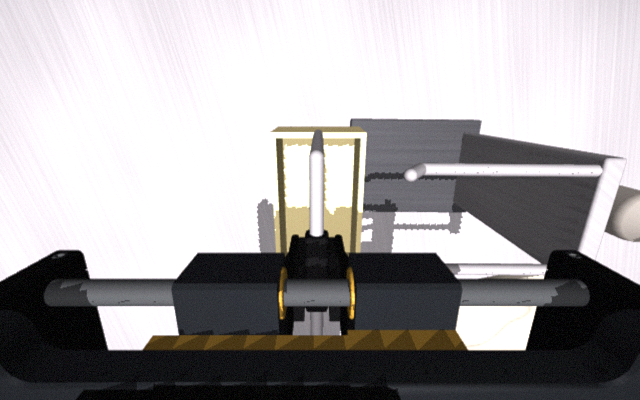

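The prongs (415,175) and (455,270) lie ahead, one on either side of the fingers, and the basket is parallel to them. I'll go in over the tips.

Emit:
step_arm:
  increments:
    - [[0.003,0.02,0],[0.001,0.001,-0.003]]
    - [[0.005,0.045,0],[0.001,0.001,-0.004]]
    - [[0.005,0.07,0],[0.001,0.001,-0.004]]
    - [[0.005,0.095,0],[0.001,0.001,-0.004]]
    - [[0.005,0.108,0],[0.001,0.001,-0.004]]

```text
time: 6.9
ee_pos: [0.5033, 0.3549, 0.2285]
eef_rot: [0.783, 0.622, 0.0, 0.002]
ft_force: [0.2, -0.6, -2.0]
width: 0.0112
```

```bash
python3 -c "
from h import *
go((.5005,.3585,.185),-12.7)
W=r.camera('wrist')
crop(W['pixels'],0,0,640,400,1,'pics/w9.png',1.3)
crop(r.camera('scene')['pixels'],280,60,130,150,4,'pics/s9.png',1.3)"
```

```text
t 6.9 pos [0.5033 0.3549 0.2285] shift [ 0.0029 -0.0036  0.0434] turn [ 0.0027  0.0015 -0.0054] rows>= 0.9 0.0 F [ 0.23 -0.6  -1.95] w 0.0112 j7 -1.16
```

View pics/w9.png

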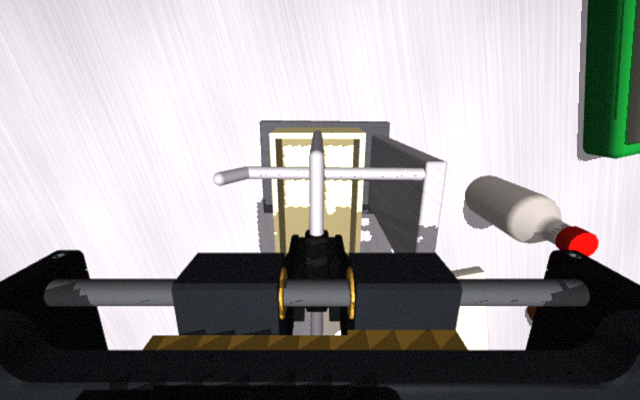

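View pics/s9.png

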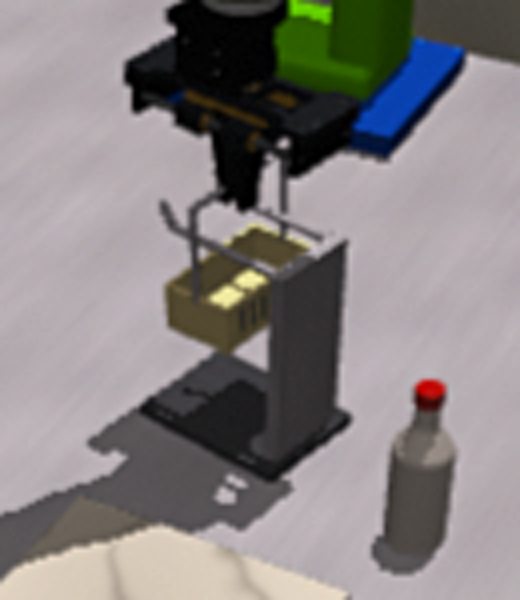

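In the wrist view the wire crosses over the far prong at (318,172), and in the scene view it is above both prongs. I'll lower it slowly.

Emit:
step_arm:
  increments:
    - [[0.002,-0.002,0.008],[0.002,0.001,-0.004]]
    - [[0.003,-0.003,0.016],[0.002,0.001,-0.004]]
    - [[0.003,-0.003,0.024],[0.002,0.001,-0.004]]
    - [[0.003,-0.003,0.032],[0.002,0.001,-0.004]]
    - [[0.003,-0.003,0.037],[0.002,0.001,-0.004]]

```text
time: 7.5
ee_pos: [0.4996, 0.3592, 0.1902]
eef_rot: [0.781, 0.624, -0.001, -0.0]
ft_force: [-0.2, -0.6, -1.8]
width: 0.0112
```

Emit:
step_arm:
  increments:
    - [[0,0,0.002],[0,0,0]]
    - [[0,0,0.004],[0,0,0]]
    - [[0,0,0.004],[0,0,0]]

```text
time: 7.8
ee_pos: [0.4996, 0.3592, 0.1861]
eef_rot: [0.781, 0.624, -0.001, -0.0]
ft_force: [0.1, -0.2, -1.5]
width: 0.0115
```

```bash
python3 -c "
from h import *
go((.5005,.3585,.185),-12.7)"
```

```text
t 7.8 pos [0.4996 0.3592 0.1861] shift [-0.0005  0.0011  0.0011] turn [-0.001   0.0008 -0.0005] rows>= 0.0 0.0 F [ 0.13 -0.24 -1.55] w 0.0115 j7 -1.18
```

Emit:
step_arm:
  increments:
    - [[0,0,0.001],[0,0,0]]
    - [[0,0,0.002],[0,0,0]]
    - [[0,0,0.003],[0,0,0]]
    - [[0,0,0.003],[0,0,0]]

```text
time: 8.2
ee_pos: [0.4998, 0.3595, 0.1841]
eef_rot: [0.781, 0.624, -0.0, 0.0]
ft_force: [-0.9, -1.6, 4.9]
width: 0.0111
```

Emit:
step_arm:
  increments:
    - [[0,0,-0.001],[0,0,0]]
    - [[0,0,-0.001],[0,0,0]]

```text
time: 8.4
ee_pos: [0.4999, 0.3596, 0.1852]
eef_rot: [0.781, 0.624, 0.0, 0.0]
ft_force: [0.8, 0.6, -1.7]
width: 0.0113
```

Emit:
step_arm:
  increments:
    - [[0,0,0],[0,0,0]]
    - [[0,0,0],[0,0,0]]
    - [[0,0,0],[0,0,0]]
    - [[0,0,0],[0,0,0]]
    - [[0,0,0],[0,0,0]]
  hand: 0

```text
time: 8.9
ee_pos: [0.4999, 0.3596, 0.1852]
eef_rot: [0.781, 0.624, 0.0, 0.0]
ft_force: [0.5, -0.5, -0.1]
width: 0.0403
```

```bash
python3 -c "
from h import *
go((.5005,.3585,.30),-12.7)
W=r.camera('wrist')
crop(W['pixels'],0,0,640,400,1,'pics/w10.png',1.3)
crop(r.camera('scene')['pixels'],280,60,130,150,4,'pics/s10.png',1.3)"
```

```text
t 8.9 pos [0.4999 0.3596 0.1852] shift [-0.0009  0.0009 -0.1148] turn [ 0.0003 -0.0002 -0.0005] rows>= 2.3 0.0 F [ 0.46 -0.49 -0.15] w 0.0403 j7 -1.18
```

View pics/w10.png

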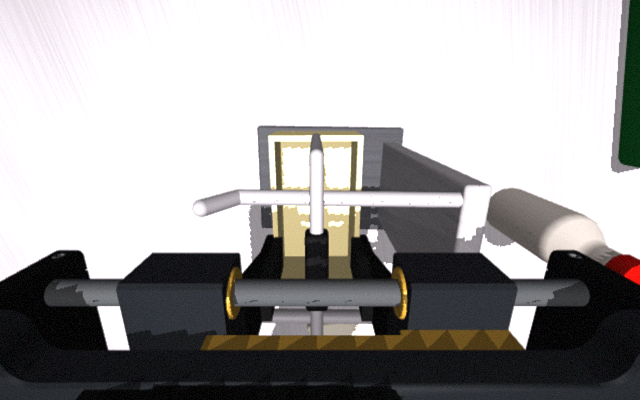

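View pics/s10.png

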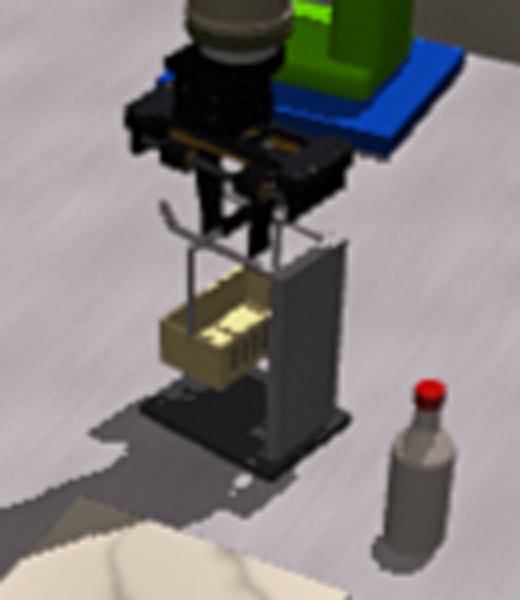

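The wire rests on both prongs, the fingers are free and the wrist carries no weight. I'll lift off straight up.

Emit:
step_arm:
  increments:
    - [[0,0,-0.015],[0,0,0]]
    - [[0,0,-0.04],[0,0,0]]
    - [[0,0,-0.07],[0,0,0]]
    - [[0,0,-0.1],[0,0,0]]
    - [[0,0,-0.115],[0,0,0]]

```text
time: 9.5
ee_pos: [0.5001, 0.3604, 0.304]
eef_rot: [0.781, 0.624, 0.002, 0.0]
ft_force: [0.3, -0.3, 0.3]
width: 0.0437
```

```bash
python3 -c "
from h import *
go((.55,.0,.30),-25)
crop(r.camera('scene')['pixels'],280,60,130,150,4,'pics/s11.png',1.3)
crop(r.camera('top')['pixels'],140,165,150,120,5,'pics/t11.png',2)"
```

```text
t 9.5 pos [0.5001 0.3604 0.304 ] shift [-0.3406  0.128   0.0033] turn [ 0.0024 -0.0036  0.2143] rows>= 7.3 1.4 F [ 0.27 -0.28  0.31] w 0.0437 j7 -1.14
```

View pics/s11.png

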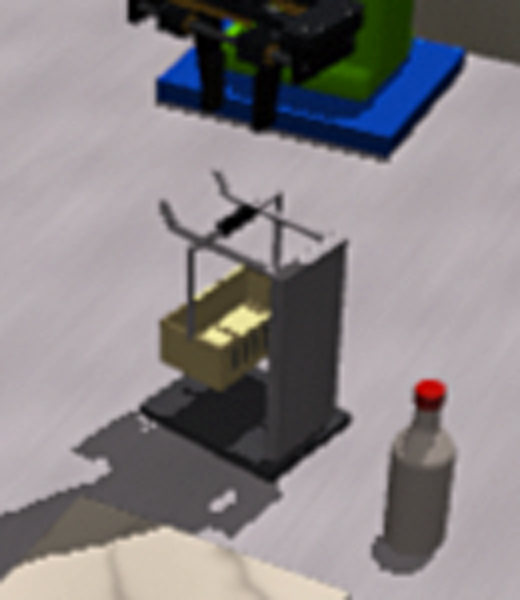

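Emit:
step_arm:
  increments:
    - [[-0.03,0.011,0],[0,0,0.03]]
    - [[-0.07,0.026,0],[0,0,0.06]]
    - [[-0.115,0.043,0],[0.002,-0.003,0.09]]
    - [[-0.16,0.06,0],[0.002,-0.003,0.12]]
    - [[-0.205,0.077,0],[0.002,-0.003,0.15]]

```text
time: 10.1
ee_pos: [0.5298, 0.1412, 0.301]
eef_rot: [0.826, 0.563, -0.001, -0.0]
ft_force: [0.8, 0.8, -0.3]
width: 0.0431
```

```bash
python3 -c "
from h import *
go((.484,-.32,.25),-40)"
```

```text
t 10.1 pos [0.5298 0.1412 0.301 ] shift [-0.446   0.1257  0.0512] turn [-0.0007  0.0008  0.3245] rows>= 9.3 2.2 F [ 0.78  0.79 -0.26] w 0.0431 j7 -0.85
```

View pics/t11.png

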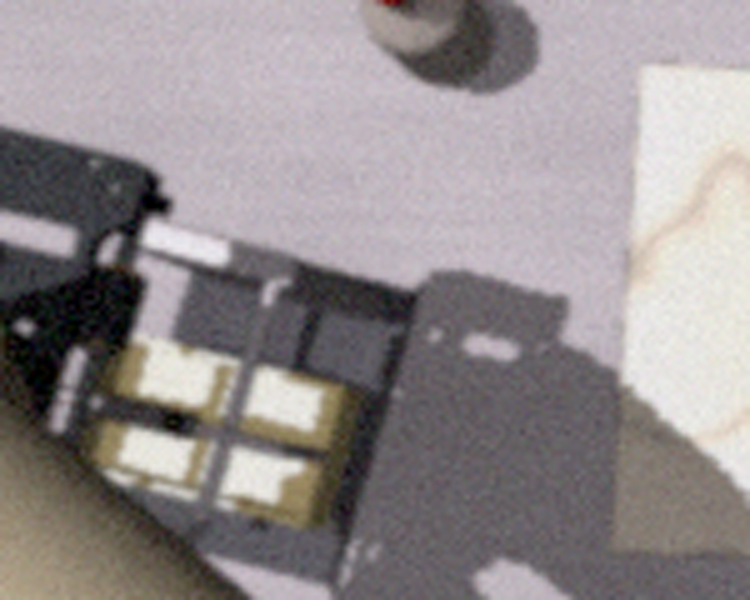

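The top view confirms the basket hangs across the prong, square to it. I'll move on to the thermometer.

Emit:
step_arm:
  increments:
    - [[-0.045,0.012,0.005],[0,0,0.04]]
    - [[-0.09,0.025,0.01],[0,0,0.08]]
    - [[-0.135,0.038,0.015],[0,0,0.12]]
    - [[-0.18,0.051,0.02],[0,0,0.15]]
    - [[-0.225,0.063,0.025],[0,0,0.18]]
  hand: -1

```text
time: 10.6
ee_pos: [0.5052, -0.0934, 0.2748]
eef_rot: [0.874, 0.486, -0.001, -0.0]
ft_force: [1.1, 0.5, -0.0]
width: 0.0756
```

```bash
python3 -c "
from h import *
go((.484,-.346,.25),-40)"
```

```text
t 10.6 pos [ 0.5052 -0.0934  0.2748] shift [-0.2257  0.1152  0.0249] turn [-0.0017  0.0016  0.1427] rows>= 5.1 1.0 F [ 1.14  0.47 -0.01] w 0.0756 j7 -0.52
```

Emit:
step_arm:
  increments:
    - [[-0.045,0.023,0.005],[0,0,0.03]]
    - [[-0.09,0.046,0.01],[0,0,0.06]]
    - [[-0.135,0.069,0.015],[0,0,0.09]]
    - [[-0.18,0.092,0.02],[0,0,0.12]]
    - [[-0.21,0.108,0.024],[0,0,0.143]]

```text
time: 11.1
ee_pos: [0.4843, -0.332, 0.249]
eef_rot: [0.907, 0.421, -0.002, -0.001]
ft_force: [0.3, -0.2, 0.3]
width: 0.0869
```

Emit:
step_arm:
  increments:
    - [[-0.008,0.004,0],[0,0,0]]
    - [[-0.008,0.004,0],[0,0,0]]

```text
time: 11.3
ee_pos: [0.4805, -0.3424, 0.2469]
eef_rot: [0.908, 0.419, -0.003, -0.002]
ft_force: [-0.5, 0.4, -0.7]
width: 0.0869
```

```bash
python3 -c "
from h import *
go((.4844,-.346,.25),-40)
W=r.camera('wrist')
crop(W['pixels'],0,0,640,400,1,'pics/w12.png',1.3)
crop(W['pixels'],250,100,140,130,5,'pics/w13.png',1.3)
print(proj(W,(.4844,-.346,.148)))"
```

```text
t 11.3 pos [ 0.4805 -0.3424  0.2469] shift [-0.0003  0.0053 -0.0031] turn [-0.0068  0.0033 -0.0075] rows>= 0.1 0.1 F [-0.5   0.36 -0.66] w 0.0869 j7 -0.27
[322.12243237 201.23122694]
```

View pics/w12.png

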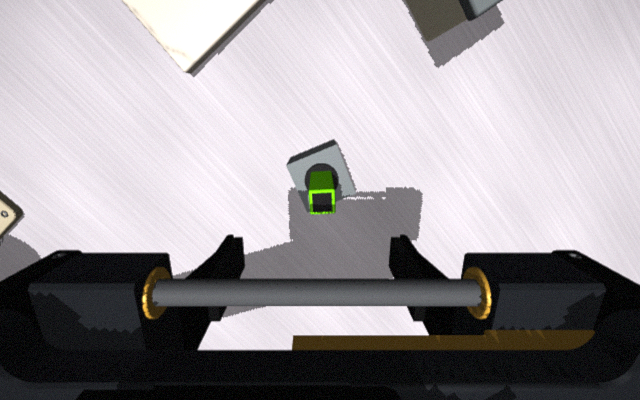

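View pics/w13.png

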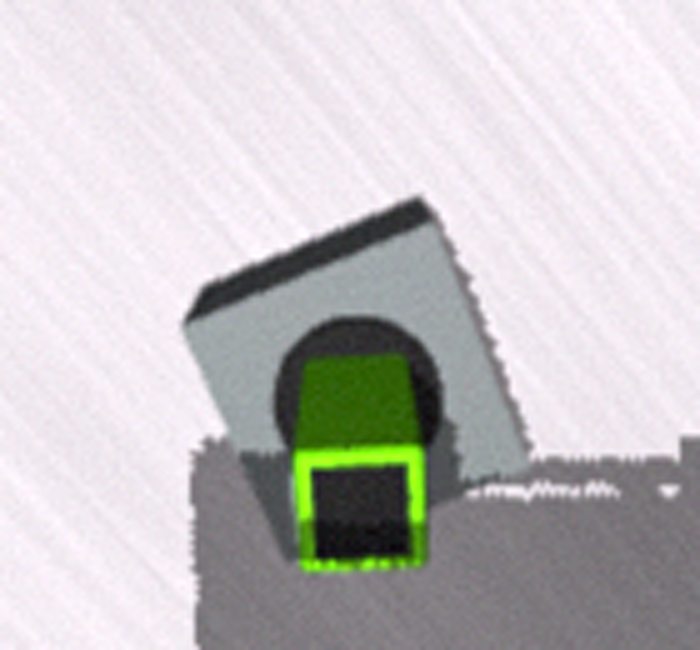

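The handle top is at about (322,202), where predicted (322,201), and its sides line up with the jaws within 1.3°. I'll go down.

```bash
python3 -c "
from h import *
go((.4844,-.346,.088),-39.3)"
```

```text
t 11.35 pos [ 0.4818 -0.3402  0.2478] shift [-0.0024  0.0067  0.1598] turn [-0.0058  0.0024 -0.0166] rows>= 3.2 0.1 F [ 1.28  1.28 -0.23] w 0.0872 j7 -0.27
```

Emit:
step_arm:
  increments:
    - [[-0.002,0.007,0.02],[-0.005,0.002,-0.016]]
    - [[-0.002,0.007,0.045],[-0.005,0.002,-0.016]]
    - [[-0.002,0.007,0.07],[-0.005,0.002,-0.016]]
    - [[-0.002,0.007,0.07],[-0.005,0.002,-0.016]]

```text
time: 11.75
ee_pos: [0.4846, -0.3429, 0.1747]
eef_rot: [0.903, 0.429, -0.001, -0.003]
ft_force: [-0.9, 0.6, -0.8]
width: 0.0868
```

```bash
python3 -c "
from h import *
go((.4844,-.346,.088),-39.3)
W=r.camera('wrist')
crop(W['pixels'],0,0,640,400,1,'pics/w14.png',1.3)
print(proj(W,(.4844,-.346,.148)))"
```

```text
t 11.75 pos [ 0.4846 -0.3429  0.1747] shift [-0.0025  0.0024  0.0867] turn [-0.0062  0.0001  0.0026] rows>= 1.7 0.0 F [-0.93  0.59 -0.82] w 0.0868 j7 -0.27
[318.25754502 236.62333404]
```

View pics/w14.png

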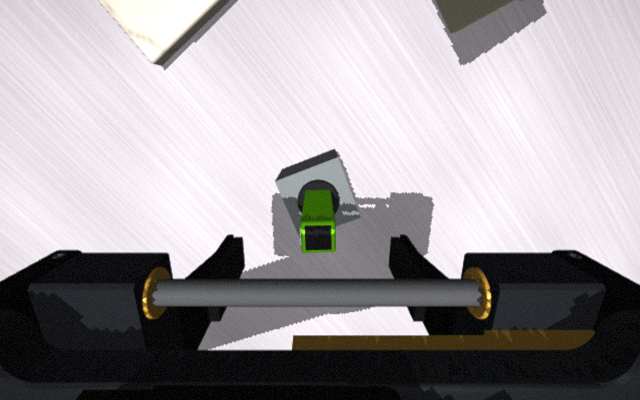

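Emit:
step_arm:
  increments:
    - [[-0.002,0.002,0.02],[-0.005,0,0.002]]
    - [[-0.002,0.002,0.045],[-0.006,0,0.002]]
    - [[-0.002,0.002,0.07],[-0.006,0,0.002]]
    - [[-0.002,0.002,0.085],[-0.006,0,0.002]]
    - [[-0.002,0.002,0.085],[-0.006,0,0.002]]

```text
time: 12.3
ee_pos: [0.4853, -0.3454, 0.0914]
eef_rot: [0.903, 0.429, 0.0, 0.0]
ft_force: [-0.3, 0.6, -0.4]
width: 0.0864
```

```bash
python3 -c "
from h import *
go((.4844,-.346,.088),-39.3)"
```

```text
t 12.3 pos [ 0.4853 -0.3454  0.0914] shift [-0.001  -0.0003  0.0034] turn [ 0.0008 -0.0001  0.0012] rows>= 0.1 0.0 F [-0.27  0.56 -0.37] w 0.0864 j7 -0.3
```

Emit:
step_arm:
  increments:
    - [[-0.001,0,0.001],[0.001,0,0.001]]
    - [[-0.001,0,0.001],[0.001,0,0.001]]
    - [[-0.001,0,0.001],[0.001,0,0.001]]
    - [[-0.001,0,0.001],[0.001,0,0.001]]
    - [[-0.001,0,0.001],[0.001,0,0.001]]
  hand: 1
  grip_force: 35

```text
time: 12.8
ee_pos: [0.4848, -0.3463, 0.0908]
eef_rot: [0.904, 0.428, 0.0, 0.0]
ft_force: [-0.2, -0.1, -0.3]
width: 0.0548
```

Emit:
step_arm:
  increments:
    - [[0,0,0],[0,0,0]]
    - [[0,0,0],[0,0,0]]

```text
time: 13.0
ee_pos: [0.4849, -0.3463, 0.0909]
eef_rot: [0.904, 0.428, 0.0, 0.0]
ft_force: [0.5, -0.6, 0.0]
width: 0.0391
```

```bash
python3 -c "
from h import *
go((.4844,-.346,.19),-39.3)
W=r.camera('wrist')
crop(W['pixels'],0,0,640,400,1,'pics/w15.png',1.3)"
```

```text
t 13.0 pos [ 0.4849 -0.3463  0.0909] shift [-0.0001 -0.0005 -0.0991] turn [ 0.0005 -0.0001  0.0002] rows>= 2.0 0.0 F [ 0.46 -0.56  0.  ] w 0.0391 j7 -0.3
```

View pics/w15.png

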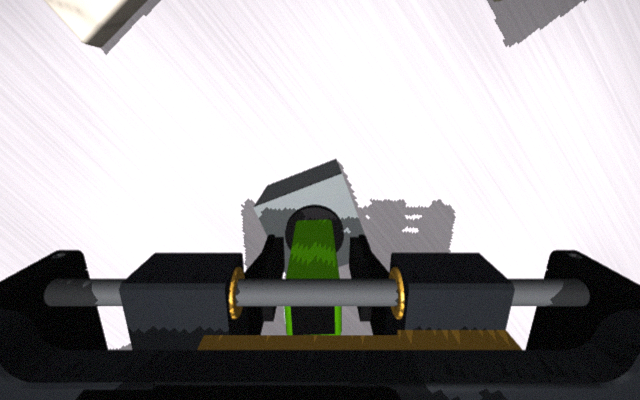

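The fingers are still closing (39 mm) with the handle centred between them, so I'll wait.

Emit:
step_arm:
  increments:
    - [[0,0,0],[0,0,0]]
    - [[0,0,0],[0,0,0]]
    - [[0,0,0],[0,0,0]]
    - [[0,0,0],[0,0,0]]

```text
time: 13.45
ee_pos: [0.4848, -0.3462, 0.0907]
eef_rot: [0.904, 0.428, 0.0, 0.0]
ft_force: [0.1, 0.6, -0.5]
width: 0.0242
```

```bash
python3 -c "
from h import *
go((.4849,-.3463,.181),-39.3)"
```

```text
t 13.45 pos [ 0.4848 -0.3462  0.0907] shift [-0.      0.0002 -0.0903] turn [ 0.0002 -0.0002  0.0001] rows>= 1.8 0.0 F [ 0.15  0.58 -0.52] w 0.0242 j7 -0.3
```

Emit:
step_arm:
  increments:
    - [[0,0,-0.01],[0,0,0]]
    - [[0,0,-0.03],[0,0,0]]
    - [[0,0,-0.055],[0,0,0]]
    - [[0,0,-0.08],[0,0,0]]
    - [[0,0,-0.1],[0,0,0]]

```text
time: 13.95
ee_pos: [0.4851, -0.3463, 0.1931]
eef_rot: [0.904, 0.428, 0.0, 0.001]
ft_force: [-0.1, -0.4, -0.6]
width: 0.0236
```

```bash
python3 -c "
from h import *
go((.5966,-.0862,.15),-12)
W=r.camera('scene')
crop(W['pixels'],140,170,190,150,4,'pics/s16.png',1.3)"
```

```text
t 13.95 pos [ 0.4851 -0.3463  0.1931] shift [ 0.2719 -0.0784  0.043 ] turn [ 1.900e-03  2.000e-04 -4.762e-01] rows>= 5.7 3.2 F [-0.05 -0.38 -0.65] w 0.0236 j7 -0.26
```

View pics/s16.png

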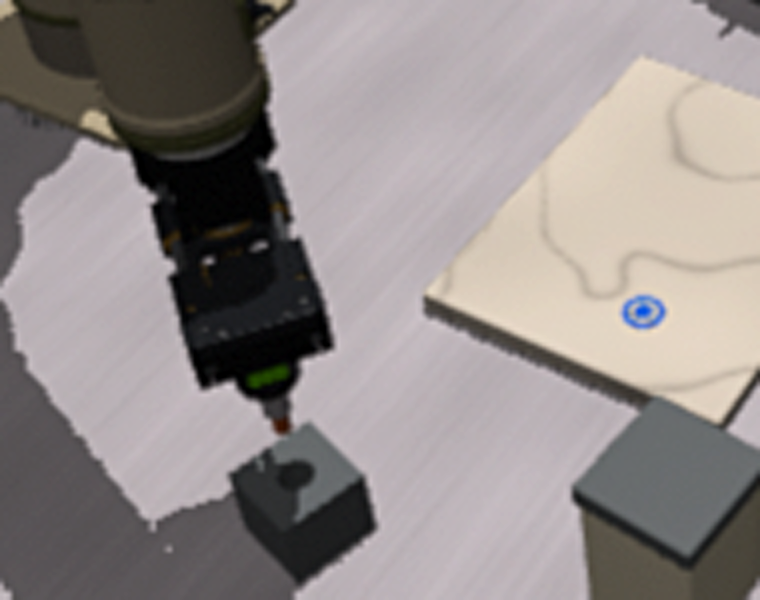

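```bash
python3 -c "
from h import *
go((.5966,-.0862,.19),-39.3)"
```

```text
t 14.0 pos [ 0.4863 -0.3469  0.1964] shift [ 0.2717 -0.0797  0.006 ] turn [ 0.006  -0.0004  0.0002] rows>= 5.7 0.0 F [ 2.42 -0.43  3.24] w 0.0235 j7 -0.26
```

Emit:
step_arm:
  increments:
    - [[0.02,-0.006,0],[0,0,0]]
    - [[0.05,-0.015,0],[0,0,0]]
    - [[0.085,-0.025,0],[0,0,0]]
    - [[0.12,-0.035,0],[0,0,0]]
    - [[0.155,-0.046,0],[0,0,0]]

```text
time: 14.5
ee_pos: [0.5492, -0.1966, 0.1965]
eef_rot: [0.904, 0.428, 0.002, 0.003]
ft_force: [0.6, -1.6, -0.9]
width: 0.0241
```

```bash
python3 -c "
from h import *
go((.5966,-.0862,.15),-39.3)"
```

```text
t 14.5 pos [ 0.5492 -0.1966  0.1965] shift [ 0.1154 -0.0336  0.0463] turn [ 0.0065 -0.0004 -0.0001] rows>= 2.6 0.0 F [ 0.62 -1.56 -0.86] w 0.0241 j7 -0.55
```

Emit:
step_arm:
  increments:
    - [[0.035,-0.01,0.01],[0.006,0,0]]
    - [[0.07,-0.02,0.02],[0.006,0,0]]
    - [[0.1,-0.029,0.035],[0.006,0,0]]
    - [[0.115,-0.034,0.046],[0.006,0,0]]
    - [[0.115,-0.034,0.046],[0.006,0,0]]

```text
time: 15.0
ee_pos: [0.5957, -0.0828, 0.149]
eef_rot: [0.903, 0.43, -0.0, -0.001]
ft_force: [-1.0, -0.2, -1.4]
width: 0.0236
```

Emit:
step_arm:
  increments:
    - [[0,0,0],[0,0,0]]
    - [[0,0,0],[0,0,0]]

```text
time: 15.2
ee_pos: [0.5956, -0.0837, 0.1494]
eef_rot: [0.903, 0.43, -0.0, -0.001]
ft_force: [0.2, 0.3, -1.0]
width: 0.024
```

```bash
python3 -c "
from h import *
go((.5966,-.0862,.11),-39.3)
S=r.camera('scene')
crop(S['pixels'],250,190,120,100,6,'pics/s17.png',1.3)
crop(r.camera('wrist')['pixels'],0,0,640,400,1,'pics/w17.png',1.0)
s=r.read_state();R=Ro.from_quat(s['eef_rot']).as_matrix()
o=s['ee_pos']+R@[0,0,.0827];print('tip pred',o,proj(S,o),'spot',proj(S,(.5966,-.0862,.02)))"
```

```text
t 15.2 pos [ 0.5956 -0.0837  0.1494] shift [-0.0014  0.0024  0.0394] turn [-0.0018 -0.0005  0.0036] rows>= 0.8 0.0 F [ 0.19  0.33 -0.95] w 0.024 j7 -0.79
tip pred [ 0.5956751  -0.08391499  0.06684471] [299.88673961 236.10850178] spot [300.43416181 247.44978644]
```

View pics/s17.png

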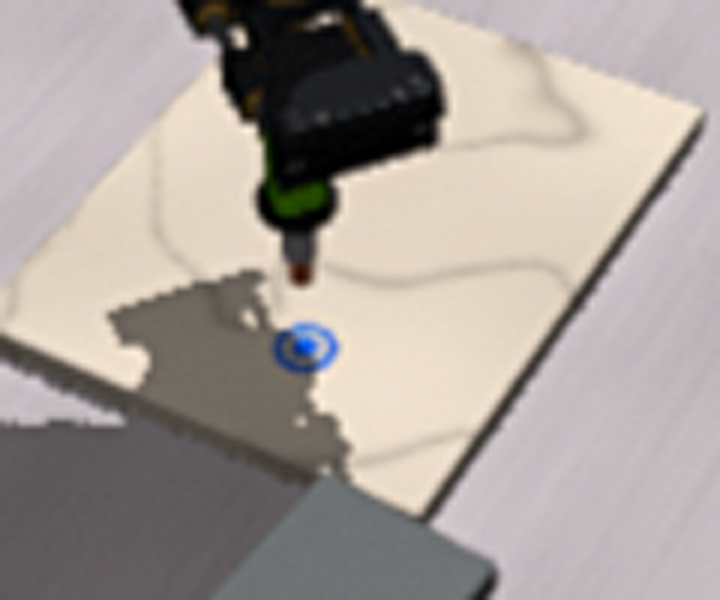

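View pics/w17.png

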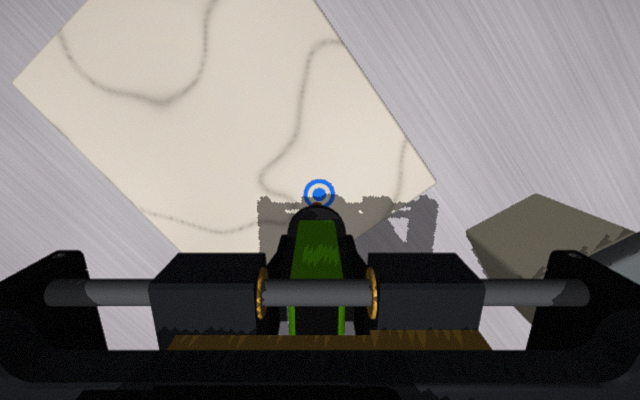

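The tip end shows at about (299.5,236.5) against a predicted (299.9,236.1). The spot is at (305,347) in the crop. I'll check the spot from this wrist view as well.

```bash
python3 -c "
from h import *
for n in ('wrist','scene','top'):
    W=r.camera(n);im=cv2.cvtColor(W['pixels'],cv2.COLOR_BGR2HSV)
    m=cv2.inRange(im,(100,90,40),(125,255,255)); nn,l,st,ce=cv2.connectedComponentsWithStats(m)
    print(n,[(ce[i].round(1),st[i].tolist(),plane(W,*(st[i,:2]+(st[i,2:4]-1)/2),.02).round(4),plane(W,*ce[i],.02).round(4)) for i in range(1,nn) if st[i,4]>12 and st[i,4]<900])
go((.5966,-.0862,.12),-39.3)
"
```

```text
wrist [(array([319. , 191.4]), [303, 179, 32, 29, 302], array([ 0.5973, -0.0864,  0.02  ]), array([ 0.5987, -0.0854,  0.02  ])), (array([318.8, 194.1]), [312, 188, 14, 13, 144], array([ 0.5966, -0.0872,  0.02  ]), array([ 0.5968, -0.0875,  0.02  ]))]
scene [(array([300.3, 247.6]), [296, 244, 10, 8, 44], array([ 0.5969, -0.0863,  0.02  ]), array([ 0.5967, -0.087 ,  0.02  ]))]
top []
t 15.45 pos [ 0.5957 -0.0836  0.1494] shift [-0.0015  0.0024  0.0294] turn [-0.0016 -0.0006  0.0034] rows>= 0.6 0.0 F [-0.08  0.57 -1.4 ] w 0.0239 j7 -0.79
```

Emit:
step_arm:
  increments:
    - [[-0.001,0.002,0.01],[-0.002,0,0.003]]
    - [[-0.002,0.003,0.02],[-0.002,0,0.003]]
    - [[-0.002,0.003,0.032],[-0.002,0,0.003]]
    - [[-0.002,0.003,0.038],[-0.002,0,0.003]]
    - [[-0.002,0.003,0.038],[-0.002,0,0.003]]

```text
time: 15.95
ee_pos: [0.5959, -0.0868, 0.1098]
eef_rot: [0.904, 0.428, -0.001, -0.001]
ft_force: [-0.2, -0.1, -1.1]
width: 0.0239
```

```bash
cat > tipchk.py <<'E'
from h import *
go((.5968,-.0867,.0957),-39.3)
s=r.read_state();R=Ro.from_quat(s['eef_rot']).as_matrix()
o=s['ee_pos']+R@[0,0,.0827];print('probe origin',o.round(4),'tilt deg',np.degrees(np.arccos(-R[2,2])).round(2))
E
python3 tipchk.py
```

```text
t 15.95 pos [ 0.5959 -0.0868  0.1098] shift [0.0006 0.0006 0.0141] turn [-0.0018  0.0004  0.0006] rows>= 0.3 0.0 F [-0.16 -0.15 -1.05] w 0.0239 j7 -0.81
probe origin [ 0.5958 -0.0867  0.0271] tilt deg 0.11
```

Emit:
step_arm:
  increments:
    - [[0.001,0.001,0.002],[-0.002,0,0]]
    - [[0.001,0.001,0.004],[-0.002,0,0]]
    - [[0.001,0.001,0.006],[-0.002,0,0]]
    - [[0.001,0.001,0.008],[-0.002,0,0]]
    - [[0.001,0.001,0.008],[-0.002,0,0]]

```text
time: 16.45
ee_pos: [0.5974, -0.0867, 0.1017]
eef_rot: [0.904, 0.428, -0.0, 0.0]
ft_force: [-0.5, 0.7, -0.6]
width: 0.0238
```

```bash
python3 tipchk.py; python3 - <<'E'
from h import *
S=r.camera('scene')
crop(S['pixels'],270,210,60,55,10,'pics/s18.png',1.3)
E
```

```text
t 16.45 pos [ 0.5974 -0.0867  0.1017] shift [-0.0004 -0.0004  0.006 ] turn [0.0003 0.0003 0.0006] rows>= 0.1 0.0 F [-0.5   0.74 -0.6 ] w 0.0238 j7 -0.82
probe origin [ 0.5974 -0.0867  0.019 ] tilt deg 0.02
```

View pics/s18.png

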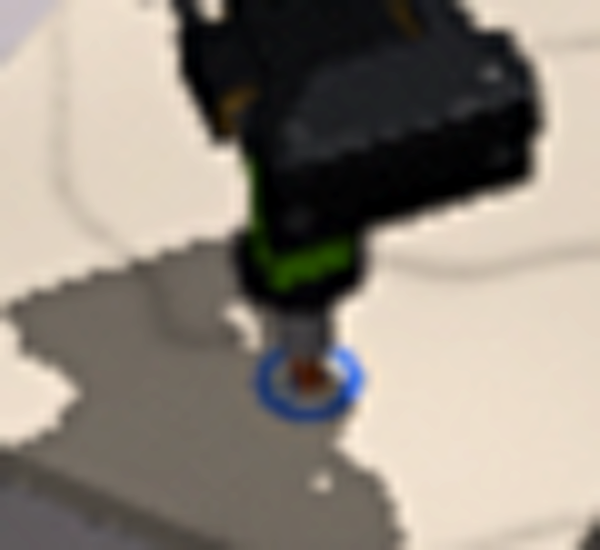

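The copper tip (307,378) is inside the ring, centred near (309,381), and is about touching. I'll press in 2 mm stages and read the force.

Emit:
step_arm:
  increments:
    - [[0,0,0.001],[0,0,0]]
    - [[0,0,0.002],[0,0,0]]
    - [[0,0,0.003],[0,0,0]]
    - [[0,0,0.003],[0,0,0]]

```text
time: 16.9
ee_pos: [0.5975, -0.0866, 0.0989]
eef_rot: [0.904, 0.428, 0.0, 0.0]
ft_force: [-0.7, -0.0, 0.7]
width: 0.0237
```

```bash
python3 tipchk.py; cat > favg.py <<'E'
from h import *
f=[];z=[]
for i in range(8):
    r.camera('top'); s=r.read_state(); f.append(s['ft_force']); z.append(s['ee_pos'])
print('F mean',np.mean(f,0).round(2),'sd',np.std(f,0).round(2),'pos',np.mean(z,0).round(4))
E
python3 favg.py
```

```text
t 16.9 pos [ 0.5975 -0.0866  0.0989] shift [-0.0005 -0.0005  0.0032] turn [0.0005 0.0002 0.0006] rows>= 0.1 0.0 F [-0.72 -0.02  0.73] w 0.0237 j7 -0.82
probe origin [ 0.5975 -0.0867  0.0162] tilt deg 0.03
F mean [0.35 0.24 0.85] sd [0.54 0.37 0.37] pos [ 0.5974 -0.0867  0.0989]
```

Emit:
step_arm:
  increments:
    - [[0,0,0.001],[0,0,0]]
    - [[0,0,0.002],[0,0,0]]
    - [[0,0,0.0025],[0,0,0]]
    - [[0,0,0.0025],[0,0,0]]
    - [[0,0,0.0025],[0,0,0]]

```text
time: 17.8
ee_pos: [0.5975, -0.0866, 0.0964]
eef_rot: [0.904, 0.428, 0.0, 0.0]
ft_force: [-1.1, 0.9, 2.3]
width: 0.0242
```

```bash
python3 tipchk.py; python3 favg.py; python3 favg.py; python3 - <<'E'
from h import *
S=r.camera('scene')
crop(S['pixels'],270,210,60,55,10,'pics/s19.png',1.3)
crop(S['pixels'],140,40,300,300,2,'pics/s20.png',1.3)
E
```

```text
t 17.8 pos [ 0.5975 -0.0866  0.0964] shift [-0.0005 -0.0005  0.0007] turn [0.0004 0.0002 0.0006] rows>= 0.0 0.0 F [-1.06  0.94  2.34] w 0.0242 j7 -0.82
probe origin [ 0.5975 -0.0867  0.0137] tilt deg 0.03
F mean [-0.58  0.23  1.5 ] sd [0.65 0.45 0.41] pos [ 0.5974 -0.0867  0.0964]
F mean [-0.46  0.39  1.72] sd [0.6  0.27 0.61] pos [ 0.5974 -0.0867  0.0964]
```

View pics/s19.png

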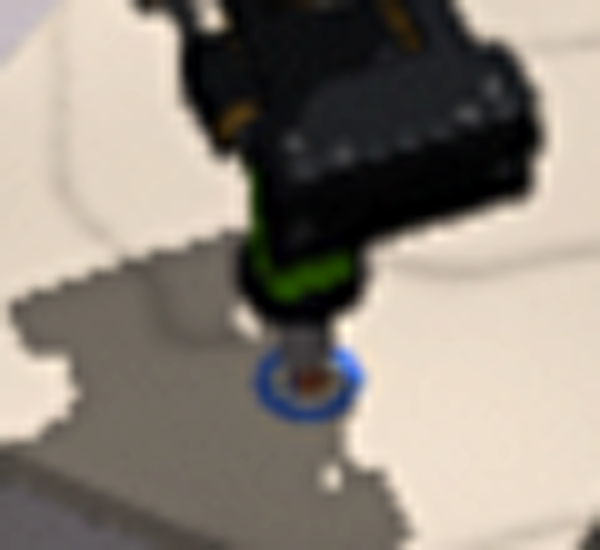

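View pics/s20.png

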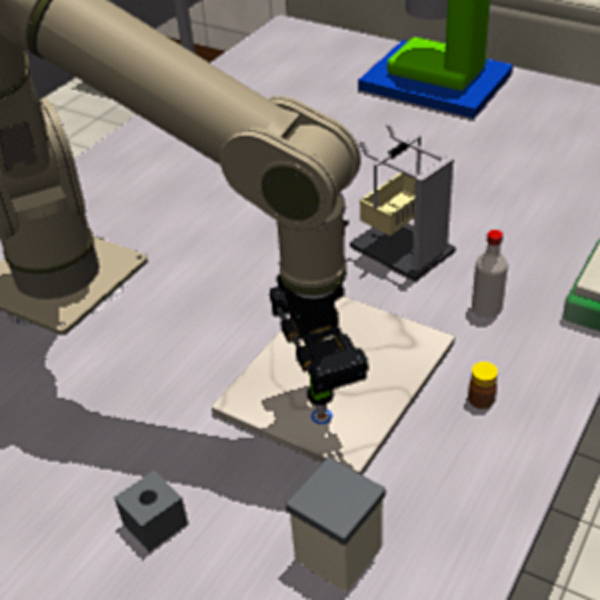

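Force (about 1.6 + 1.2 N of weight, so roughly 6.5 mm) and geometry (6.3 mm) agree on about half-way of 14 mm. The tip is on the spot, the probe is upright, the basket hangs and nothing else has moved. I'll hand it in.

```bash
python3 -c "
from h import *
print(r.close_job()); go((.5968,-.0867,.0957),-39.3)"
```

```text
the job is handed in; nothing more can be done
None
the job is handed in; nothing more can be done
```

The basket hangs on the hook stand and is let go. The thermometer is held upright with its tip on the blue spot, and I handed the job in at about 19 s of the 61 s allowed.

- **Basket:** The wire lies on both prongs, and the basket was still hanging there in the last scene picture. The wrist showed no weight after release.
- **Thermometer:** It was drawn straight up out of the holder. By the arm's pose the tip is within about 1 mm of the spot centre, with a tilt of about 0.03°.
- **Tip depth:** Geometry gives about 6.3 mm pushed in. The force, 1.6 N read plus 1.2 N for the thermometer's weight, gives about 6.5 mm. Half-way is 7 mm, so it is slightly short of that and well clear of the stop.
- **Other things:** The bottle, canister and spice jar look untouched in the last picture, judged by eye only.

- **Checks that disagreed:** One early wrist picture, taken while the arm was still moving, was about 8 mm off. I repeated it with the arm still, and it then agreed to about 1 pixel. The first estimates of the hook position differed by up to 12 mm, and a closer wrist view settled it to about 1 mm.
- **Remaining uncertainty:** Force readings scatter by about 0.5 N, so the tip depth is known to about 1 mm. I could not read the state after hand-in, so the final second is unchecked.

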